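# Gauge a mould's pin bore and fit the matching registration pin

### The arm

A 6-joint arm with a two-finger parallel gripper is mounted at the origin on the work surface. World frame = base frame: x ahead of the robot, y to its left, z up, the work surface at z = 0. Lengths are in m, angles in rad, forces in N, time in s.
With the tool pointing down it reaches from about 0.325 to 0.9 m from the base axis. Payload 6.1 kg.
Tool frame: the origin (TCP) lies at the very end of the fingers, on their centre line; the grasp point (between the pads) lies 19 mm behind it (arm.grip_point_offset is the distance from the TCP to the grasp point, in m); z points along the fingers, y is the line along which they close (so a half turn about z gives the same grasp; the last joint's range is limited). The gripper opens to 85 mm and grips with 20 to 120 N. Pads are 22 mm wide; open, the fingers measure 114 mm over their backs; the gripper's body (76 mm by 85 mm) begins 54 mm behind the grasp point. The pads swing forward as they close: fully open they stand 13 mm farther back than shut.
Start: joints at [1.062, 0.22, 1.526, -0, 1.395, -0.126], TCP at [0.233, 0.58, 0.231] pointing down, gripper open.
Joint ranges: [-2.98, 2.98], [-0.91, 2.08], [0.09, 2.57], [-1.24, 4.39], [0.2, 2.65], [-2.68, 2.68]. Speed limits (rad/s): [2.57, 2.57, 3.01, 3.14, 3.14, 3.14].

### API

Orientations are given as a unit quaternion [x, y, z, w].
In Python, from rig import arm, vision, job gives the robot as it stands. The module is installed in compiled form; this text tells all that it offers.
- The arm moves only by the shell command python3 -m handwheel 'ROWS'. ROWS is JSON, a list of rows, each an object with "gripper": the finger opening in m, from 0 to 0.0854; "offset": the shift along the tool's x, y, z in m, a list of three; "angular": the turn, a rotation vector about the tool's x, y, z in degrees, a list of three. A call has 1 to 12 rows; each row shifts and turns the commanded pose from where the row before left it, along the tool's axes as they then stand; what a row does not reach is not made up. A row lasts 1/12 s, in which the tool goes at most 41.7 mm and 7.16 degrees, less where a joint would pass 70% of its speed; a pose out of reach is approached as far as the arm can. A call is refused whole if a number of a shift passes 0.0417 or a number of a turn 7.16, either way. A call with a gripper value outside its range is refused whole. The fingers move at their own pace and stop on an object; the grip force is fixed at half the most. Time passes only in rows, so rows that do not move let the fingers close. It gives the time, the measured TCP pose, the force, the opening and the grip force at its end, in the units of the state.
- arm.observe(): the state, without advancing time (a new reading comes with each control period).
- vision.grab_frame(name): name is "side" or "top" or "wrist"; returns the picture (384x512x3 uint8, blue, green, red); there is no depth.
- vision.camera_params(name): a dict with "fx", "fy", "cx", "cy" (pixels), "extrinsics" (4x4, takes a point from camera to world coordinates); the wrist camera has in their place "tool_from_camera" (4x4, takes a point from camera to tool coordinates, whose origin is the TCP and whose axes are the flange's). Camera axes: x right, y up, looking along -z (the intrinsics and any distortion apply to the point x, -y, -z); pixel columns grow to the right and rows downward; lengths in m; the calibration is good to about 2 mm. A picture is of the moment at which its call begins: read the wrist's pose just before it. camera_params takes no time and is no camera call.
- job.finish_job(): hands the job in; it is judged then, once.
The state is a dict: "clock": time; "q": joint angles; "joint_vel": joint speeds; "tau": joint torques, N m; "tcp_pos": TCP position; "tool_rot": TCP orientation; "ft_force": force on the tool from outside, world axes, zero at the start; "wrist_torque": the same for the moment, N m; "grip_width": finger opening in m; "grip_force": force on a finger pad.
Only numpy, scipy, OpenCV 4.12 (cv2) and the standard library are available. Lean on these libraries where they do the work, as an engineer would, in place of code of your own. Each camera call takes 0.05 s, during which the arm holds its last target. There are 200 camera calls.

### The job

Take the depth rod from its stand and gently lower it to the bottom of the bore in the middle one of the three plaster blocks on the mould to find how deep it is, then put the rod back upright in its stand. From the rack take only the one brass pin that will stand 25 mm proud of that block when it rests on the bottom, and lower it gently fully home in the middle bore without dropping or forcing it. Leave the other two pins in the rack and do not disturb the other things on the bench.

Things in the scene. Friction and masses are not known exactly. Their poses are not given: they have to be found in the camera images.
- mould: Brown board with a grey resin jacket (a sculpted face half, up to 80 mm high) on its far side and a row of three pale plaster blocks, 80 mm apart along its y axis, on its near side. Fixed. Origin on the table under the middle block; x points from the blocks to the jacket, y along the row, z up.
- bore (a point): Centre of the mouth of the bore in the middle block of the row, on its top face 74 mm above the table. Bore 17.5 mm in diameter, vertical, blind, 28, 40 or 52 mm deep (has to be measured); rigid flat bottom. The plaster chips above 30 N, so feel for contact at 20 mm/s or slower.
- block_r: One of three outwardly identical plaster blocks, 54 x 54 x 64 mm high, on the mould board (tops 74 mm above the table). Blind bore, 17.5 mm diameter, 2 mm chamfer, in the middle of its top; the three bores are 28, 40 and 52 mm deep, which has which is not told. Brittle: chips if a rod or pin presses it with over 30 N. Origin at the centre of its underside, z up. Fixed.
- block_s: One of three outwardly identical plaster blocks, 54 x 54 x 64 mm high, on the mould board (tops 74 mm above the table). Blind bore, 17.5 mm diameter, 2 mm chamfer, in the middle of its top; the three bores are 28, 40 and 52 mm deep, which has which is not told. Brittle: chips if a rod or pin presses it with over 30 N. Origin at the centre of its underside, z up. Fixed.
- block_t: One of three outwardly identical plaster blocks, 54 x 54 x 64 mm high, on the mould board (tops 74 mm above the table). Blind bore, 17.5 mm diameter, 2 mm chamfer, in the middle of its top; the three bores are 28, 40 and 52 mm deep, which has which is not told. Brittle: chips if a rod or pin presses it with over 30 N. Origin at the centre of its underside, z up. Fixed.
- rack: Pale wooden rack, 190 x 52 mm, 25 mm high, fixed, with three upright holes (18.5 mm diameter, 15 mm deep, 65 mm apart along its x axis) in which the three pins stand, their feet 10 mm above the table. Origin at the centre of its underside, x along the row.
- pin_short: Plain headless brass dowel pin, 16 mm diameter, 53 mm long, chamfered foot, standing upright in one of the rack's three holes (which one varies). Origin at the centre of its lower end, z along the pin to its top. About 0.1 kg.
- pin_medium: Plain headless brass dowel pin, 16 mm diameter, 65 mm long, chamfered foot, standing upright in one of the rack's three holes (which one varies). Origin at the centre of its lower end, z along the pin to its top. About 0.1 kg.
- pin_long: Plain headless brass dowel pin, 16 mm diameter, 77 mm long, chamfered foot, standing upright in one of the rack's three holes (which one varies). Origin at the centre of its lower end, z along the pin to its top. About 0.1 kg.
- stand: Dark wooden block, 70 x 70 mm, 45 mm high, fixed, with one upright hole in the middle (12 mm diameter, 35 mm deep, 3 mm chamfer) that holds the depth rod. Origin at the centre of its underside.
- rod: Depth rod, 150 mm long: steel shaft of 10 mm diameter, 112 mm long with a chamfered foot, and a round black grip of 22 mm diameter on its upper 38 mm. 0.12 kg. Stands upright in the stand, foot 10 mm above the table. Origin at the centre of its foot, z along the rod to the grip.
- cup: White mixing cup, 76 mm wide, 85 mm high, a bystander. Origin at the centre of its underside.
- jar: Grey jar, 60 mm wide, 75 mm high, a bystander. Origin at the centre of its underside.
- brush: Brush lying flat, 190 mm long, a bystander.
- spatula: Spatula lying flat, 170 mm long, a bystander.
- mallet: Hammer lying flat, 260 mm long, a bystander.
- tape: Roll of paper tape lying flat, 96 mm wide, 25 mm high, a bystander.

How it is judged:
On the way:
1. the rod's foot rests on the bottom of the middle bore (horizontal distance between rod and bore below 0.008 m and linear speed of rod below 0.01 m/s and (contact force between rod and block_r above 1 N or contact force between rod and block_s above 1 N or contact force between rod and block_t above 1 N) and (z of rod in the frame of bore between -0.031 and -0.025 m or z of rod in the frame of bore between -0.043 and -0.037 m or z of rod in the frame of bore between -0.055 and -0.049 m)), for 0.1 s.
At the end, for the whole second after the job is handed in: One pin stands in the middle bore exactly 25 mm proud (within 3 mm), foot within 4 mm of the axis, within 7 degrees of upright, at rest. The rod stands in its stand: foot within 8 mm of the axis, at most 16 mm above the table, within 8 degrees of upright, at rest (((horizontal distance between pin_short and bore below 0.004 m and z of pin_short in the frame of bore between -0.031 and -0.025 m and angle between pin_short's own z axis and vertical below 0.12 rad and linear speed of pin_short below 0.02 m/s) or (horizontal distance between pin_medium and bore below 0.004 m and z of pin_medium in the frame of bore between -0.043 and -0.037 m and angle between pin_medium's own z axis and vertical below 0.12 rad and linear speed of pin_medium below 0.02 m/s) or (horizontal distance between pin_long and bore below 0.004 m and z of pin_long in the frame of bore between -0.055 and -0.049 m and angle between pin_long's own z axis and vertical below 0.12 rad and linear speed of pin_long below 0.02 m/s)) and horizontal distance between rod and stand below 0.008 m and z of rod in the frame of stand below 0.016 m and angle between rod's own z axis and vertical below 0.15 rad and linear speed of rod below 0.02 m/s); the robot touches nothing.
It fails at once if the rod is pressed on a plaster block with more than 30 N (contact force between rod and block_r above 30 N or contact force between rod and block_s above 30 N or contact force between rod and block_t above 30 N).
It fails at once if a pin is pressed on a plaster block with more than 30 N (contact force between any of pin_short, pin_medium, pin_long and block_r above 30 N or contact force between any of pin_short, pin_medium, pin_long and block_s above 30 N or contact force between any of pin_short, pin_medium, pin_long and block_t above 30 N).
It fails at once if a pin is dropped into the bore (faster than 0.4 m/s inside it) ((linear speed of pin_short above 0.4 m/s and horizontal distance between pin_short and bore below 0.01 m and z of pin_short in the frame of bore below 0 m) or (linear speed of pin_medium above 0.4 m/s and horizontal distance between pin_medium and bore below 0.01 m and z of pin_medium in the frame of bore below 0 m) or (linear speed of pin_long above 0.4 m/s and horizontal distance between pin_long and bore below 0.01 m and z of pin_long in the frame of bore below 0 m)).
It fails at once if a second pin is moved more than 30 mm (only one may be taken) (distance of each of pin_short, pin_medium from where it was at the start of the episode above 0.03 m or distance of each of pin_short, pin_long from where it was at the start of the episode above 0.03 m or distance of each of pin_medium, pin_long from where it was at the start of the episode above 0.03 m).
It fails at once if a bystander is moved more than 30 mm (distance of any of cup, jar, brush, spatula, mallet, tape from where it was at the start of the episode above 0.03 m).
It also fails if it takes over 72 s, if anything falls off the work surface, if the arm or the gripper's body presses on something with over 40 N, if the wrist force passes 120 N, or if a joint passes its speed limit or range.

## Working session

There is one attempt and no reset: what is moved stays moved. The work goes in short steps, Python scripts to look and compute and a shell command to move; the robot and the scene stay as the last step left them, time stands still between calls to the robot, and variables do not carry over. Pictures are saved under pics/ and viewed, at most 10 in all, crops included, and the job is handed in when it is done.

```bash
mkdir -p pics; python3 - <<'E'
from rig import arm, vision, job
import cv2
o=arm.observe(); print({k:o[k] for k in("clock","tcp_pos","tool_rot","grip_width","ft_force")}, arm.grip_point_offset)
for n in("top","side"):
    p=vision.camera_params(n); print(n,p)
    cv2.imwrite(f"pics/{n}0.png",vision.grab_frame(n))
print(vision.camera_params("wrist"))
E
```

```text
{'clock': 0.0, 'tcp_pos': array([0.23315658, 0.57923125, 0.23017087]), 'tool_rot': array([ 1.90238520e-01,  9.81737402e-01, -9.39657514e-04, -3.08987830e-04]), 'grip_width': 0.08521743851413792, 'ft_force': array([ 0.16796913,  0.09391378, -0.16594723])} 0.0187
top {'fx': 441.13854276591974, 'fy': 441.13854276591974, 'cx': 263.4699079030785, 'cy': 190.1791661933897, 'extrinsics': array([[-0.0067031 ,  0.98956699, -0.14391751,  0.40738495],
       [-0.99988487, -0.00859191, -0.0125068 , -0.00644926],
       [-0.01361285,  0.1438171 ,  0.98951065,  1.25546019],
       [ 0.        ,  0.        ,  0.        ,  1.        ]])}
side {'fx': 374.5742709811374, 'fy': 374.5742709811374, 'cx': 255.82713142311502, 'cy': 193.2008807502175, 'extrinsics': array([[ 0.86994775,  0.33001749, -0.3664415 ,  0.20374431],
       [-0.49299518,  0.56375529, -0.66267317, -0.64968715],
       [-0.0121104 ,  0.75714492,  0.65313467,  0.70863183],
       [ 0.        ,  0.        ,  0.        ,  1.        ]])}
{'fx': 311.7322547442932, 'fy': 311.7322547442932, 'cx': 253.4947760351587, 'cy': 193.40080002454928, 'tool_from_camera': array([[ 5.13766879e-04,  9.46678608e-01,  3.22179064e-01,
         8.48203086e-02],
       [ 9.99999533e-01, -7.50084739e-04,  6.09358458e-04,
         2.79958529e-04],
       [ 8.18528215e-04,  3.22178600e-01, -9.46678551e-01,
        -1.43985716e-01],
       [ 0.00000000e+00,  0.00000000e+00,  0.00000000e+00,
         1.00000000e+00]])}
```

View pics/top0.png

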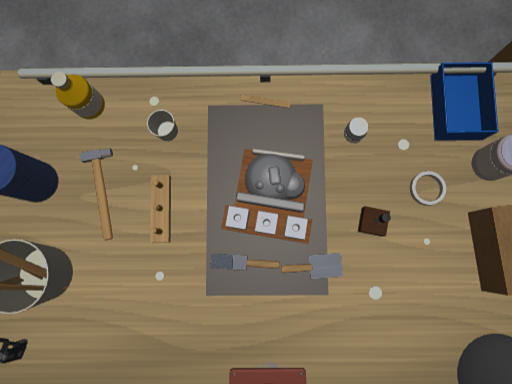

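View pics/side0.png

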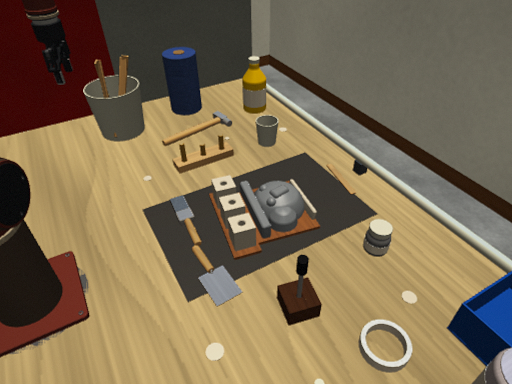

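The top view shows the middle bore near (267,223), the rack pins near (158,186/208/231), and the stand with its rod at (375,221), grip top at (385,217). I'll enlarge these areas next.

```bash
python3 - <<'E'
import cv2,numpy as np
t=cv2.imread("pics/top0.png");s=cv2.imread("pics/side0.png")
def c(i,x,y,w,h,k): return cv2.resize(i[y:y+h,x:x+w],(w*k,h*k),interpolation=cv2.INTER_CUBIC)
a=np.hstack([c(t,140,170,40,80,7),c(t,217,200,100,40,5)[:0] if 0 else np.vstack([c(t,219,202,100,40,5),c(t,350,200,50,40,5).copy() if 0 else np.hstack([c(t,352,197,50,72-0,5)[:360],c(s,280,250,50,72,5)])])])
print(a.shape); cv2.imwrite("pics/m0.png",a[:600,:800])
b=np.hstack([c(s,170,130,70,50,6),c(s,210,170,60,50,6)]);print(b.shape);cv2.imwrite("pics/m1.png",b)
E
```

```text
(560, 780, 3)
(300, 780, 3)
```

View pics/m0.png

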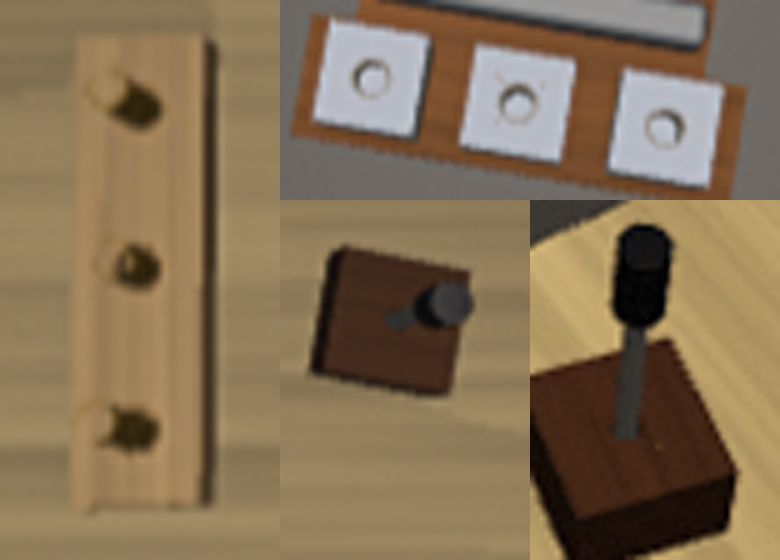

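View pics/m1.png

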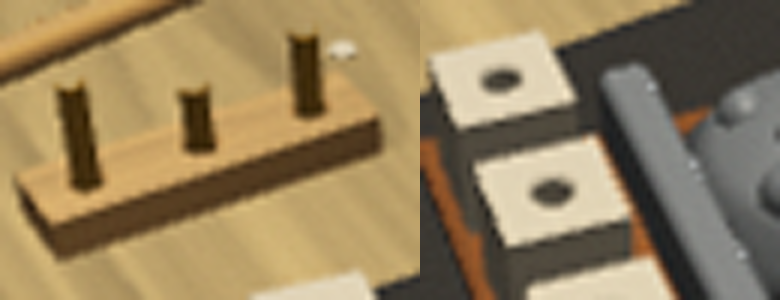

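The enlarged side view gives the pins' visible lengths: long at the rack end nearest the robot, short in the middle, medium at the far end. The crop positions of bores, rod and rack corners are clear enough to compute from.

```bash
cat > h.py <<'E'
import numpy as np
from rig import arm, vision
from scipy.spatial.transform import Rotation as R
def ext(n,o=None):
    p=vision.camera_params(n)
    if n!="wrist": return p,np.array(p["extrinsics"])
    o=o or arm.observe(); T=np.eye(4); T[:3,:3]=R.from_quat(o["tool_rot"]).as_matrix(); T[:3,3]=o["tcp_pos"]
    return p,T@np.array(p["tool_from_camera"])
def at(n,u,v,z,o=None):
    p,E=ext(n,o); d=E[:3,:3]@[(u-p["cx"])/p["fx"],-(v-p["cy"])/p["fy"],-1]
    return E[:3,3]+d*(z-E[2,3])/d[2]
def proj(n,X,o=None):
    p,E=ext(n,o); c=E[:3,:3].T@(np.array(X)-E[:3,3])
    return np.array([p["cx"]-p["fx"]*c[0]/c[2],p["cy"]+p["fy"]*c[1]/c[2]])
def to_tool(d,o=None):
    o=o or arm.observe(); return R.from_quat(o["tool_rot"]).inv().apply(d)
E
python3 - <<'E'
from h import *
np.set_printoptions(precision=4,suppress=True)
k=lambda x,y,x0,y0,s:(x0+x/s-.4,y0+y/s-.4)
T=lambda n,l,uv,z:print(n,l,at(n,*uv,z)[:2])
for l,x,y in(("L",91,78),("M",238,102),("R",384,129)):T("top",l,k(x,y,219,202,5),.074)
T("side","L",k(502-420,80,210,170,6),.074);T("side","M",k(551-420,191,210,170,6),.074)
T("top","rodtop",k(169,101,352,197,5),.16);T("top","shaft",k(117,119,352,197,5),.045)
for x,y in((65,46),(190,70),(167,196),(45,172)):T("top","stand c",k(x,y,352,197,5),.045)
T("side","rodtop",k(115,245-200,280,250,5),.16);T("side","shaft",k(96,435-200,280,250,5),.045)
for x,y in((78,34),(204,38),(200,508),(73,508)):T("top","rack c",k(x,y,140,170,7),.025)
for x,y,z in((75,88,.087),(196,92,.063),(303,38,.075),(87,180,.025),(200,147,.025),(312,110,.025)):T("side","pin",k(x,y,170,130,6),z)
for x,y,z in((100,425,.087),(108,264,.063),(106,88,.075)):T("top","pintop",k(x,y,140,170,7),z)
E
```

```text
top L [0.5065 0.0806]
top M [0.493  0.0017]
top R [ 0.478  -0.0761]
side L [0.5052 0.0751]
side M [ 0.4907 -0.0023]
top rodtop [ 0.4974 -0.2944]
top shaft [ 0.4972 -0.2958]
top stand c [ 0.5376 -0.269 ]
top stand c [ 0.5238 -0.3369]
top stand c [ 0.4551 -0.3211]
top stand c [ 0.4686 -0.2554]
side rodtop [ 0.4948 -0.2992]
side shaft [ 0.492  -0.3035]
top rack c [0.6343 0.3294]
top rack c [0.6322 0.278 ]
top rack c [0.4426 0.275 ]
top rack c [0.443  0.3256]
side pin [0.4722 0.2891]
side pin [0.5355 0.2897]
side pin [0.5983 0.2908]
side pin [0.4729 0.2975]
side pin [0.5358 0.2952]
side pin [0.6024 0.2966]
top pintop [0.4723 0.2995]
top pintop [0.5362 0.3045]
top pintop [0.6037 0.3042]
```

```bash
python3 -m handwheel '[{"angular":[0,0,-5.48]},{"angular":[0,0,-5.48]},{"angular":[0,0,-5.48]},{"angular":[0,0,-5.48]},{"offset":[0,-0.04,0]},{"offset":[0,-0.04,0]},{"offset":[0,-0.04,0]},{"offset":[0,-0.04,0]},{"offset":[0,-0.04,0]},{"offset":[-0.0146,-0.0375,0]},{"offset":[-0.0146,-0.0375,0]},{"offset":[-0.0146,-0.0375,0]}]'
python3 -m handwheel '[{"offset":[-0.0146,-0.0375,0]},{"offset":[-0.0146,-0.0375,0]},{"offset":[-0.0146,-0.0375,0]},{"offset":[-0.0146,-0.0375,0]},{"offset":[-0.0146,-0.0375,0]},{"offset":[-0.0146,-0.0375,0]},{"offset":[-0.0146,-0.0375,0]},{"offset":[-0.0146,-0.0375,0]},{"offset":[0,0,0]},{"offset":[0,0,0]}]'
python3 - <<'E'
from h import *
import cv2
o=arm.observe();cv2.imwrite("pics/w_bore.png",vision.grab_frame("wrist"))
print(o["tcp_pos"],o["tool_rot"],proj("wrist",[.492,.001,.074],o))
import json;json.dump({k:list(o[k]) for k in("tcp_pos","tool_rot")},open("wb.json","w"))
E
```

```text
[0.23316312 0.57928566 0.23027695] [ 1.90208465e-01  9.81743317e-01 -8.48111979e-04 -2.82626345e-04] [-44.91887459 474.85316439]invalid input at $[0]: expected keys gripper, offset, angular
invalid input at $[0]: expected keys gripper, offset, angular
```

```bash
python3 -m handwheel '[{"gripper":0.085,"offset":[0,0,0],"angular":[0,0,-5.48]},{"gripper":0.085,"offset":[0,0,0],"angular":[0,0,-5.48]},{"gripper":0.085,"offset":[0,0,0],"angular":[0,0,-5.48]},{"gripper":0.085,"offset":[0,0,0],"angular":[0,0,-5.48]},{"gripper":0.085,"offset":[0,-0.04,0],"angular":[0,0,0]},{"gripper":0.085,"offset":[0,-0.04,0],"angular":[0,0,0]},{"gripper":0.085,"offset":[0,-0.04,0],"angular":[0,0,0]},{"gripper":0.085,"offset":[0,-0.04,0],"angular":[0,0,0]},{"gripper":0.085,"offset":[0,-0.04,0],"angular":[0,0,0]},{"gripper":0.085,"offset":[-0.0146,-0.0375,0],"angular":[0,0,0]},{"gripper":0.085,"offset":[-0.0146,-0.0375,0],"angular":[0,0,0]}]'
python3 -m handwheel '[{"gripper":0.085,"offset":[-0.0146,-0.0375,0],"angular":[0,0,0]},{"gripper":0.085,"offset":[-0.0146,-0.0375,0],"angular":[0,0,0]},{"gripper":0.085,"offset":[-0.0146,-0.0375,0],"angular":[0,0,0]},{"gripper":0.085,"offset":[-0.0146,-0.0375,0],"angular":[0,0,0]},{"gripper":0.085,"offset":[-0.0146,-0.0375,0],"angular":[0,0,0]},{"gripper":0.085,"offset":[-0.0146,-0.0375,0],"angular":[0,0,0]},{"gripper":0.085,"offset":[-0.0146,-0.0375,0],"angular":[0,0,0]},{"gripper":0.085,"offset":[0,0,0],"angular":[0,0,0]},{"gripper":0.085,"offset":[0,0,0],"angular":[0,0,0]}]'
python3 - <<'E'
from h import *
import cv2
o=arm.observe();cv2.imwrite("pics/w_bore.png",vision.grab_frame("wrist"))
print(o["tcp_pos"],o["tool_rot"],proj("wrist",[.492,.001,.074],o))
import json;json.dump({k:list(o[k]) for k in("tcp_pos","tool_rot")},open("wb.json","w"))
E
```

```text
clock: 1.07
tcp_pos: [0.2619, 0.3031, 0.231]
tool_rot: [-0.001, 1.0, 0.0, 0.0]
ft_force: [2.6, -0.9, 0.1]
grip_width: 0.0846
grip_force: 0.0
clock: 1.82
tcp_pos: [0.3649, 0.0402, 0.2311]
tool_rot: [0.003, 1.0, 0.0, -0.0]
ft_force: [-0.0, 0.9, 0.5]
grip_width: 0.0853
grip_force: 0.0
[0.36494724 0.04019058 0.23112007] [ 3.30524016e-03  9.99994486e-01  8.65594693e-05 -3.10975835e-04] [218.90443333 284.98727761]
```

View pics/w_bore.png

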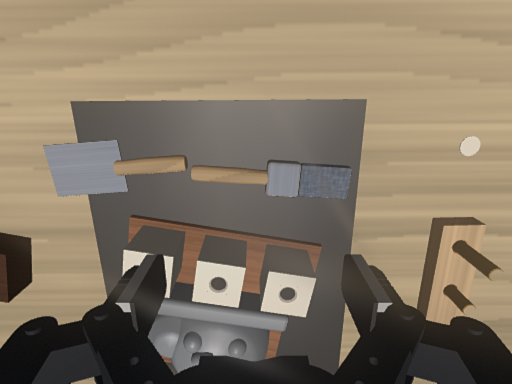

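The wrist view has the middle bore at (218,285), within a pixel of the prediction for (0.492, 0.001). Next I'll move over the rod.

```bash
python3 -m handwheel '[{"gripper":0.085,"offset":[-0.0146,-0.0373,0],"angular":[0,0,0]},{"gripper":0.085,"offset":[-0.0146,-0.0373,0],"angular":[0,0,0]},{"gripper":0.085,"offset":[-0.0146,-0.0373,0],"angular":[0,0,0]},{"gripper":0.085,"offset":[-0.0146,-0.0373,0],"angular":[0,0,0]},{"gripper":0.085,"offset":[-0.0146,-0.0373,0],"angular":[0,0,0]},{"gripper":0.085,"offset":[-0.0146,-0.0373,0],"angular":[0,0,0]},{"gripper":0.085,"offset":[-0.0146,-0.0373,0],"angular":[0,0,0]},{"gripper":0.085,"offset":[-0.0146,-0.0373,0],"angular":[0,0,0]},{"gripper":0.085,"offset":[-0.0146,-0.0373,0],"angular":[0,0,0]},{"gripper":0.085,"offset":[0,0,0],"angular":[0,0,0]},{"gripper":0.085,"offset":[0,0,0],"angular":[0,0,0]}]'
python3 - <<'E'
from h import *
import cv2,json
b=json.load(open("wb.json"));print(at("wrist",218,284.5,.074,b))
o=arm.observe();cv2.imwrite("pics/w_rod.png",vision.grab_frame("wrist"))
print(o["tcp_pos"],o["tool_rot"],proj("wrist",[.4965,-.2955,.16],o),proj("wrist",[.4965,-.2955,.045],o))
json.dump({k:list(o[k]) for k in("tcp_pos","tool_rot")},open("wr.json","w"))
E
```

```text
clock: 2.78
tcp_pos: [0.497, -0.2924, 0.2297]
tool_rot: [-0.0, 1.0, 0.001, -0.001]
ft_force: [-0.7, 0.9, -0.4]
grip_width: 0.0851
grip_force: 0.0
[4.91345178e-01 1.23798133e-05 7.40000000e-02]
[ 0.49702392 -0.2923808   0.22974661] [-4.65153567e-04  9.99998726e-01  1.12695745e-03 -1.03010193e-03] [247.93994613 208.24148595] [249.54508389 169.56656937]
```

View pics/w_rod.png

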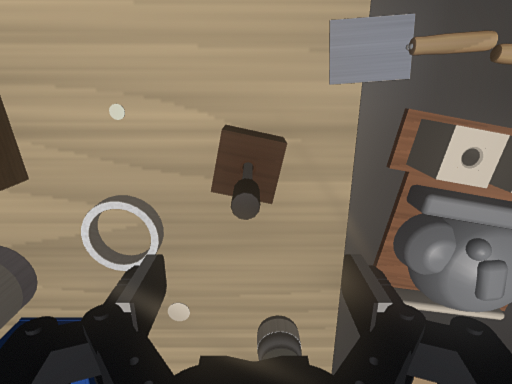

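The rod top shows at (245,207), about 2 mm from the prediction, so I'll use the rod at (0.496, -0.297). Descend and grasp.

```bash
python3 -m handwheel '[{"gripper":0.085,"offset":[0.001,-0.0046,0.021],"angular":[0,0,0]},{"gripper":0.085,"offset":[0,0,0.021],"angular":[0,0,0]},{"gripper":0.085,"offset":[0,0,0.021],"angular":[0,0,0]},{"gripper":0.085,"offset":[0,0,0.021],"angular":[0,0,0]},{"gripper":0.085,"offset":[0,0,0.021],"angular":[0,0,0]},{"gripper":0.085,"offset":[0,0,0],"angular":[0,0,0]},{"gripper":0.05,"offset":[0,0,0],"angular":[0,0,0]},{"gripper":0.03,"offset":[0,0,0],"angular":[0,0,0]},{"gripper":0.028,"offset":[0,0,0],"angular":[0,0,0]},{"gripper":0.028,"offset":[0,0,0],"angular":[0,0,0]},{"gripper":0.028,"offset":[0,0,0],"angular":[0,0,0]}]'
python3 -m handwheel '[{"gripper":0.01,"offset":[0,0,0],"angular":[0,0,0]},{"gripper":0.01,"offset":[0,0,0],"angular":[0,0,0]},{"gripper":0.01,"offset":[0,0,0],"angular":[0,0,0]},{"gripper":0.01,"offset":[0,0,0],"angular":[0,0,0]},{"gripper":0.01,"offset":[0,0,0],"angular":[0,0,0]}]'
```

```text
clock: 3.75
tcp_pos: [0.4958, -0.2985, 0.1278]
tool_rot: [0.0, 1.0, -0.001, 0.001]
ft_force: [-0.6, -0.9, 0.2]
grip_width: 0.0283
grip_force: 0.0
clock: 4.17
tcp_pos: [0.4957, -0.2986, 0.1275]
tool_rot: [0.0, 1.0, -0.0, 0.001]
ft_force: [-0.2, 1.4, 6.3]
grip_width: 0.0206
grip_force: 58.6
```

```bash
python3 -m handwheel '[{"gripper":0.01,"offset":[0,0,-0.005],"angular":[0,0,0]},{"gripper":0.01,"offset":[0,0,-0.01],"angular":[0,0,0]},{"gripper":0.01,"offset":[0,0,-0.015],"angular":[0,0,0]},{"gripper":0.01,"offset":[0,0,-0.02],"angular":[0,0,0]},{"gripper":0.01,"offset":[0,0,-0.025],"angular":[0,0,0]},{"gripper":0.01,"offset":[0,0,-0.025],"angular":[0,0,0]},{"gripper":0.01,"offset":[0,0,0],"angular":[0,0,0]}]'
python3 -m handwheel '[{"gripper":0.01,"offset":[0,0.015,0],"angular":[0,0,0]},{"gripper":0.01,"offset":[0.0005,0.03,0],"angular":[0,0,0]},{"gripper":0.01,"offset":[0.0005,0.035,0],"angular":[0,0,0]},{"gripper":0.01,"offset":[0.0005,0.035,0],"angular":[0,0,0]},{"gripper":0.01,"offset":[0.0005,0.035,0],"angular":[0,0,0]},{"gripper":0.01,"offset":[0.0005,0.035,0],"angular":[0,0,0]},{"gripper":0.01,"offset":[0.0005,0.035,0],"angular":[0,0,0]},{"gripper":0.01,"offset":[0.0005,0.035,0],"angular":[0,0,0]},{"gripper":0.01,"offset":[0.0005,0.029,0],"angular":[0,0,0]},{"gripper":0.01,"offset":[0,0.015,0],"angular":[0,0,0]},{"gripper":0.01,"offset":[0,0,0],"angular":[0,0,0]},{"gripper":0.01,"offset":[0,0,0],"angular":[0,0,0]}]'
python3 - <<'E'
from h import *
import cv2
o=arm.observe();w=vision.grab_frame("wrist");s=vision.grab_frame("side")
f=lambda i,x,y:cv2.resize(i[y:y+120,x:x+130],(390,360),interpolation=cv2.INTER_CUBIC)
cv2.imwrite("pics/hov.png",np.hstack([f(w,180,170),f(s,170,100)]))
print(o["tcp_pos"],o["tool_rot"])
for n in("wrist","side"):print(proj(n,[.4915,.0005,.074],o),proj(n,o["tcp_pos"]-[0,0,.1175],o))
E
```

```text
clock: 4.75
tcp_pos: [0.4973, -0.3, 0.2329]
tool_rot: [0.0, 1.0, -0.003, 0.004]
ft_force: [1.5, -0.4, -0.4]
grip_width: 0.0206
grip_force: 58.9
clock: 5.75
tcp_pos: [0.49, 0.0021, 0.2251]
tool_rot: [-0.001, 1.0, 0.0, -0.001]
ft_force: [0.1, 0.4, -1.0]
grip_width: 0.0204
grip_force: 58.9
[0.49003715 0.00206812 0.22511388] [-1.10800334e-03  9.99998792e-01  4.03502203e-05 -1.08951056e-03]
[251.11170919 179.99131943] [252.5975306  189.04141423]
[231.1967112  200.68498738] [229.63961925 190.43821865]
```

View pics/hov.png

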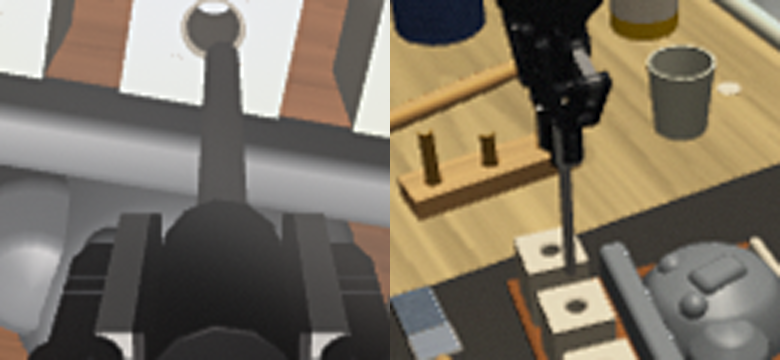

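The crops show the bore at wrist pixel (251,179) and the foot at about (253.5,188), so the foot is roughly 2 mm high in y and 1 mm off in x. I'll correct this and lower.

```bash
python3 -m handwheel '[{"gripper":0.01,"offset":[-0.001,-0.0022,0.006],"angular":[0,0,0]},{"gripper":0.01,"offset":[0,0,0.01],"angular":[0,0,0]},{"gripper":0.01,"offset":[0,0,0.01],"angular":[0,0,0]},{"gripper":0.01,"offset":[0,0,0.003],"angular":[0,0,0]},{"gripper":0.01,"offset":[0,0,0],"angular":[0,0,0]},{"gripper":0.01,"offset":[0,0,0],"angular":[0,0,0]}]'
python3 -m handwheel '[{"gripper":0.01,"offset":[0,0,0.0016],"angular":[0,0,0]},{"gripper":0.01,"offset":[0,0,0.0016],"angular":[0,0,0]},{"gripper":0.01,"offset":[0,0,0.0016],"angular":[0,0,0]},{"gripper":0.01,"offset":[0,0,0.0016],"angular":[0,0,0]},{"gripper":0.01,"offset":[0,0,0.0016],"angular":[0,0,0]},{"gripper":0.01,"offset":[0,0,0.0016],"angular":[0,0,0]},{"gripper":0.01,"offset":[0,0,0],"angular":[0,0,0]}]'
```

```text
clock: 6.35
tcp_pos: [0.4918, -0.0015, 0.1966]
tool_rot: [0.0, 1.0, 0.0, -0.001]
ft_force: [-0.4, 0.5, -1.4]
grip_width: 0.0204
grip_force: 58.9
clock: 6.93
tcp_pos: [0.4919, -0.0012, 0.1873]
tool_rot: [0.0, 1.0, 0.0, -0.0]
ft_force: [-0.3, -0.2, -0.7]
grip_width: 0.02
grip_force: 58.9
```

```bash
python3 -m handwheel '[{"gripper":0.01,"offset":[0,0,0.0016],"angular":[0,0,0]},{"gripper":0.01,"offset":[0,0,0.0016],"angular":[0,0,0]},{"gripper":0.01,"offset":[0,0,0.0016],"angular":[0,0,0]},{"gripper":0.01,"offset":[0,0,0.0016],"angular":[0,0,0]},{"gripper":0.01,"offset":[0,0,0.0016],"angular":[0,0,0]},{"gripper":0.01,"offset":[0,0,0.0016],"angular":[0,0,0]},{"gripper":0.01,"offset":[0,0,0.0016],"angular":[0,0,0]},{"gripper":0.01,"offset":[0,0,0.0016],"angular":[0,0,0]},{"gripper":0.01,"offset":[0,0,0.0016],"angular":[0,0,0]},{"gripper":0.01,"offset":[0,0,0.0016],"angular":[0,0,0]},{"gripper":0.01,"offset":[0,0,0.0016],"angular":[0,0,0]},{"gripper":0.01,"offset":[0,0,0],"angular":[0,0,0]}]'
for i in 1; do python3 -m handwheel '[{"gripper":0.01,"offset":[0,0,0.0012],"angular":[0,0,0]},{"gripper":0.01,"offset":[0,0,0.0012],"angular":[0,0,0]}]'; done
```

```text
clock: 7.93
tcp_pos: [0.4919, -0.0013, 0.1697]
tool_rot: [0.0, 1.0, 0.0, -0.0]
ft_force: [-0.0, 0.1, -1.0]
grip_width: 0.0199
grip_force: 58.9
clock: 8.1
tcp_pos: [0.4922, -0.0013, 0.1678]
tool_rot: [0.0, 1.0, -0.0, 0.0]
ft_force: [0.9, 0.1, -1.8]
grip_width: 0.0205
grip_force: 58.9
```

```bash
python3 -m handwheel '[{"gripper":0.01,"offset":[0,0,0.0012],"angular":[0,0,0]},{"gripper":0.01,"offset":[0,0,0.0012],"angular":[0,0,0]}]'
```

```text
clock: 8.27
tcp_pos: [0.4921, -0.0013, 0.1652]
tool_rot: [0.0, 1.0, -0.0, 0.0]
ft_force: [-0.8, -0.6, -1.1]
grip_width: 0.0203
grip_force: 58.9
```

```bash
python3 -m handwheel '[{"gripper":0.01,"offset":[0,0,0.0012],"angular":[0,0,0]},{"gripper":0.01,"offset":[0,0,0],"angular":[0,0,0]}]'
```

```text
clock: 8.43
tcp_pos: [0.4919, -0.0013, 0.1638]
tool_rot: [0.0, 1.0, 0.0, -0.0]
ft_force: [0.6, 0.2, -0.9]
grip_width: 0.0206
grip_force: 58.9
```

```bash
python3 -m handwheel '[{"gripper":0.01,"offset":[0,0,0.0012],"angular":[0,0,0]},{"gripper":0.01,"offset":[0,0,0],"angular":[0,0,0]}]'
```

```text
clock: 8.6
tcp_pos: [0.492, -0.0013, 0.1627]
tool_rot: [0.0, 1.0, 0.0, -0.0]
ft_force: [0.9, -0.5, -1.6]
grip_width: 0.0203
grip_force: 58.9
```

```bash
python3 -m handwheel '[{"gripper":0.01,"offset":[0,0,0.0012],"angular":[0,0,0]},{"gripper":0.01,"offset":[0,0,0],"angular":[0,0,0]}]'
```

```text
clock: 8.77
tcp_pos: [0.492, -0.0013, 0.1615]
tool_rot: [0.0, 1.0, 0.0, -0.0]
ft_force: [-1.1, -0.3, -1.1]
grip_width: 0.0206
grip_force: 58.9
```

```bash
python3 -m handwheel '[{"gripper":0.01,"offset":[0,0,0.0012],"angular":[0,0,0]},{"gripper":0.01,"offset":[0,0,0],"angular":[0,0,0]}]'
```

```text
clock: 8.93
tcp_pos: [0.492, -0.0013, 0.1603]
tool_rot: [0.0, 1.0, 0.0, -0.0]
ft_force: [-0.4, 0.3, -0.8]
grip_width: 0.0206
grip_force: 58.9
```

```bash
python3 -m handwheel '[{"gripper":0.01,"offset":[0,0,0.0012],"angular":[0,0,0]},{"gripper":0.01,"offset":[0,0,0],"angular":[0,0,0]}]'
```

```text
clock: 9.1
tcp_pos: [0.492, -0.0013, 0.1591]
tool_rot: [0.0, 1.0, 0.0, -0.0]
ft_force: [0.5, 1.0, -2.1]
grip_width: 0.0205
grip_force: 58.9
```

```bash
python3 -m handwheel '[{"gripper":0.01,"offset":[0,0,0.0012],"angular":[0,0,0]},{"gripper":0.01,"offset":[0,0,0],"angular":[0,0,0]}]'
```

```text
clock: 9.27
tcp_pos: [0.492, -0.0013, 0.1579]
tool_rot: [0.0, 1.0, 0.0, -0.0]
ft_force: [-1.3, 0.1, -1.9]
grip_width: 0.0203
grip_force: 58.9
```

```bash
python3 -m handwheel '[{"gripper":0.01,"offset":[0,0,0.0012],"angular":[0,0,0]},{"gripper":0.01,"offset":[0,0,0.0012],"angular":[0,0,0]},{"gripper":0.01,"offset":[0,0,0],"angular":[0,0,0]}]'
```

```text
clock: 9.52
tcp_pos: [0.492, -0.0013, 0.1554]
tool_rot: [0.0, 1.0, 0.0, -0.0]
ft_force: [-0.8, 0.3, -0.5]
grip_width: 0.0203
grip_force: 58.9
```

```bash
python3 -m handwheel '[{"gripper":0.01,"offset":[0,0,0.0012],"angular":[0,0,0]},{"gripper":0.01,"offset":[0,0,0],"angular":[0,0,0]}]'
```

```text
clock: 9.68
tcp_pos: [0.492, -0.0013, 0.1542]
tool_rot: [0.0, 1.0, 0.0, -0.0]
ft_force: [-0.1, -0.0, -1.0]
grip_width: 0.0206
grip_force: 58.9
```

```bash
python3 -m handwheel '[{"gripper":0.01,"offset":[0,0,0.0012],"angular":[0,0,0]},{"gripper":0.01,"offset":[0,0,0],"angular":[0,0,0]}]'
```

```text
clock: 9.85
tcp_pos: [0.492, -0.0013, 0.1531]
tool_rot: [0.0, 1.0, 0.0, -0.0]
ft_force: [-0.3, 0.9, -0.6]
grip_width: 0.0207
grip_force: 58.9
```

```bash
python3 -m handwheel '[{"gripper":0.01,"offset":[0,0,0.001],"angular":[0,0,0]},{"gripper":0.01,"offset":[0,0,0],"angular":[0,0,0]}]'
```

```text
clock: 10.02
tcp_pos: [0.492, -0.0013, 0.1521]
tool_rot: [0.0, 1.0, 0.0, -0.0]
ft_force: [-0.1, -0.4, -0.0]
grip_width: 0.0204
grip_force: 58.9
```

```bash
python3 -m handwheel '[{"gripper":0.01,"offset":[0,0,0.0008],"angular":[0,0,0]},{"gripper":0.01,"offset":[0,0,0],"angular":[0,0,0]}]'
```

```text
clock: 10.18
tcp_pos: [0.492, -0.0013, 0.1514]
tool_rot: [0.0, 1.0, 0.0, -0.0]
ft_force: [-0.6, 0.1, -0.6]
grip_width: 0.0202
grip_force: 58.9
```

```bash
python3 -m handwheel '[{"gripper":0.01,"offset":[0,0,0.0008],"angular":[0,0,0]},{"gripper":0.01,"offset":[0,0,0],"angular":[0,0,0]}]'
```

```text
clock: 10.35
tcp_pos: [0.4921, -0.0013, 0.1506]
tool_rot: [0.0, 1.0, 0.0, -0.0]
ft_force: [0.5, -0.6, -1.3]
grip_width: 0.0204
grip_force: 58.9
```

```bash
python3 -m handwheel '[{"gripper":0.01,"offset":[0,0,0.0008],"angular":[0,0,0]},{"gripper":0.01,"offset":[0,0,0],"angular":[0,0,0]}]'
```

```text
clock: 10.52
tcp_pos: [0.4921, -0.0013, 0.1498]
tool_rot: [0.0, 1.0, 0.0, -0.0]
ft_force: [0.7, 0.2, -1.1]
grip_width: 0.0203
grip_force: 58.9
```

```bash
python3 -m handwheel '[{"gripper":0.01,"offset":[0,0,0.0008],"angular":[0,0,0]},{"gripper":0.01,"offset":[0,0,0],"angular":[0,0,0]}]'
```

```text
clock: 10.68
tcp_pos: [0.492, -0.0013, 0.1489]
tool_rot: [0.0, 1.0, 0.0, -0.0]
ft_force: [-0.1, -0.1, -1.5]
grip_width: 0.0205
grip_force: 58.9
```

```bash
python3 -m handwheel '[{"gripper":0.01,"offset":[0,0,0.0008],"angular":[0,0,0]},{"gripper":0.01,"offset":[0,0,0],"angular":[0,0,0]}]'
```

```text
clock: 10.85
tcp_pos: [0.492, -0.0013, 0.1482]
tool_rot: [0.0, 1.0, 0.0, -0.0]
ft_force: [0.4, -0.8, -1.6]
grip_width: 0.0202
grip_force: 58.9
```

```bash
python3 -m handwheel '[{"gripper":0.01,"offset":[0,0,0.001],"angular":[0,0,0]},{"gripper":0.01,"offset":[0,0,0.001],"angular":[0,0,0]},{"gripper":0.01,"offset":[0,0,0],"angular":[0,0,0]}]'
```

```text
clock: 11.1
tcp_pos: [0.492, -0.0013, 0.146]
tool_rot: [0.0, 1.0, 0.0, -0.0]
ft_force: [0.1, 0.2, -1.1]
grip_width: 0.0206
grip_force: 58.9
```

```bash
python3 -m handwheel '[{"gripper":0.01,"offset":[0,0,0.001],"angular":[0,0,0]},{"gripper":0.01,"offset":[0,0,0.001],"angular":[0,0,0]},{"gripper":0.01,"offset":[0,0,0],"angular":[0,0,0]}]'
```

```text
clock: 11.35
tcp_pos: [0.492, -0.0013, 0.144]
tool_rot: [0.0, 1.0, 0.0, -0.0]
ft_force: [-1.2, -0.8, -2.1]
grip_width: 0.0206
grip_force: 58.9
```

```bash
python3 -m handwheel '[{"gripper":0.01,"offset":[0,0,0.0008],"angular":[0,0,0]},{"gripper":0.01,"offset":[0,0,0.0008],"angular":[0,0,0]},{"gripper":0.01,"offset":[0,0,0],"angular":[0,0,0]}]'
```

```text
clock: 11.6
tcp_pos: [0.492, -0.0013, 0.1425]
tool_rot: [0.0, 1.0, 0.0, -0.0]
ft_force: [0.3, -0.4, -0.2]
grip_width: 0.0205
grip_force: 58.9
```

```bash
python3 -m handwheel '[{"gripper":0.01,"offset":[0,0,0.0008],"angular":[0,0,0]},{"gripper":0.01,"offset":[0,0,0.0008],"angular":[0,0,0]},{"gripper":0.01,"offset":[0,0,0],"angular":[0,0,0]}]'
```

```text
clock: 11.85
tcp_pos: [0.492, -0.0013, 0.1409]
tool_rot: [0.0, 1.0, 0.0, -0.0]
ft_force: [-0.3, 0.5, -1.1]
grip_width: 0.0199
grip_force: 58.9
```

Single small steps now, as contact is near.

```bash
python3 -m handwheel '[{"gripper":0.01,"offset":[0,0,0.0008],"angular":[0,0,0]},{"gripper":0.01,"offset":[0,0,0],"angular":[0,0,0]}]'
```

```text
clock: 12.02
tcp_pos: [0.4921, -0.0013, 0.1402]
tool_rot: [0.0, 1.0, 0.0, -0.0]
ft_force: [-0.1, 0.8, -1.4]
grip_width: 0.0204
grip_force: 58.9
```

```bash
python3 -m handwheel '[{"gripper":0.01,"offset":[0,0,0.0008],"angular":[0,0,0]},{"gripper":0.01,"offset":[0,0,0],"angular":[0,0,0]}]'
```

```text
clock: 12.18
tcp_pos: [0.4923, -0.0013, 0.1397]
tool_rot: [0.0, 1.0, -0.0, 0.0]
ft_force: [-0.5, 0.7, 0.3]
grip_width: 0.0206
grip_force: 59.2
```

```bash
python3 -m handwheel '[{"gripper":0.01,"offset":[0,0,0.0006],"angular":[0,0,0]},{"gripper":0.01,"offset":[0,0,0],"angular":[0,0,0]}]'
```

```text
clock: 12.35
tcp_pos: [0.4926, -0.0013, 0.1396]
tool_rot: [0.0, 1.0, -0.0, 0.001]
ft_force: [0.1, 0.0, 3.6]
grip_width: 0.0205
grip_force: 59.5
```

```bash
python3 -m handwheel '[{"gripper":0.01,"offset":[0,0,0.0004],"angular":[0,0,0]},{"gripper":0.01,"offset":[0,0,0],"angular":[0,0,0]},{"gripper":0.01,"offset":[0,0,0],"angular":[0,0,0]},{"gripper":0.01,"offset":[0,0,0],"angular":[0,0,0]}]'
```

```text
clock: 12.68
tcp_pos: [0.4928, -0.0014, 0.1395]
tool_rot: [0.0, 1.0, -0.0, 0.001]
ft_force: [-0.9, -0.4, 6.0]
grip_width: 0.0206
grip_force: 59.8
```

The rod touches at TCP z = 0.1396, so the bore is 52 mm deep and needs the long pin. Next I'll lift and return the rod.

```bash
python3 -m handwheel '[{"gripper":0.01,"offset":[0,0,-0.008],"angular":[0,0,0]},{"gripper":0.01,"offset":[0,0,-0.015],"angular":[0,0,0]},{"gripper":0.01,"offset":[0,0,-0.015],"angular":[0,0,0]},{"gripper":0.01,"offset":[0,0,-0.02],"angular":[0,0,0]},{"gripper":0.01,"offset":[0,0,-0.02],"angular":[0,0,0]},{"gripper":0.01,"offset":[0,0,-0.015],"angular":[0,0,0]},{"gripper":0.01,"offset":[0,0,0],"angular":[0,0,0]}]'
python3 -m handwheel '[{"gripper":0.01,"offset":[0,-0.015,0],"angular":[0,0,0]},{"gripper":0.01,"offset":[-0.0005,-0.03,0],"angular":[0,0,0]},{"gripper":0.01,"offset":[-0.0005,-0.035,0],"angular":[0,0,0]},{"gripper":0.01,"offset":[-0.0005,-0.035,0],"angular":[0,0,0]},{"gripper":0.01,"offset":[-0.0005,-0.035,0],"angular":[0,0,0]},{"gripper":0.01,"offset":[-0.0005,-0.035,0],"angular":[0,0,0]},{"gripper":0.01,"offset":[-0.0005,-0.035,0],"angular":[0,0,0]},{"gripper":0.01,"offset":[-0.0005,-0.035,0],"angular":[0,0,0]},{"gripper":0.01,"offset":[-0.0003,-0.027,0],"angular":[0,0,0]},{"gripper":0.01,"offset":[0,-0.015,0],"angular":[0,0,0]},{"gripper":0.01,"offset":[0,0,0],"angular":[0,0,0]},{"gripper":0.01,"offset":[0,0,0],"angular":[0,0,0]}]'
python3 -m handwheel '[{"gripper":0.01,"offset":[0,0,0],"angular":[0,0,0]},{"gripper":0.01,"offset":[0,0,0],"angular":[0,0,0]}]'
```

```text
clock: 13.27
tcp_pos: [0.494, -0.0016, 0.2353]
tool_rot: [0.0, 1.0, -0.001, 0.003]
ft_force: [0.4, -0.6, -1.5]
grip_width: 0.0208
grip_force: 59.2
clock: 14.27
tcp_pos: [0.4953, -0.298, 0.2302]
tool_rot: [0.001, 1.0, 0.001, -0.001]
ft_force: [0.7, 0.5, -1.0]
grip_width: 0.0208
grip_force: 59.2
clock: 14.43
tcp_pos: [0.4959, -0.2968, 0.2312]
tool_rot: [-0.001, 1.0, 0.0, -0.0]
ft_force: [0.3, -0.4, -0.8]
grip_width: 0.0205
grip_force: 59.2
```

```bash
python3 -m handwheel '[{"gripper":0.01,"offset":[0,-0.0016,0.01],"angular":[0,0,0]},{"gripper":0.01,"offset":[0,0,0.016],"angular":[0,0,0]},{"gripper":0.01,"offset":[0,0,0.016],"angular":[0,0,0]},{"gripper":0.01,"offset":[0,0,0.016],"angular":[0,0,0]},{"gripper":0.01,"offset":[0,0,0],"angular":[0,0,0]},{"gripper":0.01,"offset":[0,0,0],"angular":[0,0,0]},{"gripper":0.01,"offset":[0,0,0],"angular":[0,0,0]}]'
python3 -m handwheel '[{"gripper":0.01,"offset":[0,0,0.002],"angular":[0,0,0]},{"gripper":0.01,"offset":[0,0,0.002],"angular":[0,0,0]},{"gripper":0.01,"offset":[0,0,0.002],"angular":[0,0,0]},{"gripper":0.01,"offset":[0,0,0.002],"angular":[0,0,0]},{"gripper":0.01,"offset":[0,0,0.002],"angular":[0,0,0]},{"gripper":0.01,"offset":[0,0,0],"angular":[0,0,0]}]'
```

```text
clock: 15.02
tcp_pos: [0.4963, -0.2997, 0.1742]
tool_rot: [-0.0, 1.0, -0.0, 0.0]
ft_force: [-0.3, 0.1, -1.2]
grip_width: 0.0206
grip_force: 59.2
clock: 15.52
tcp_pos: [0.4956, -0.2998, 0.163]
tool_rot: [0.0, 1.0, 0.0, -0.0]
ft_force: [0.2, 0.4, -1.5]
grip_width: 0.0202
grip_force: 59.2
```

```bash
python3 -m handwheel '[{"gripper":0.01,"offset":[0,0,0.0016],"angular":[0,0,0]},{"gripper":0.01,"offset":[0,0,0.0016],"angular":[0,0,0]},{"gripper":0.01,"offset":[0,0,0.0016],"angular":[0,0,0]},{"gripper":0.01,"offset":[0,0,0],"angular":[0,0,0]}]'
```

```text
clock: 15.85
tcp_pos: [0.4957, -0.2997, 0.1582]
tool_rot: [0.0, 1.0, 0.0, -0.0]
ft_force: [0.8, 0.9, -1.9]
grip_width: 0.0204
grip_force: 59.0
```

```bash
python3 -m handwheel '[{"gripper":0.01,"offset":[0,0.0008,0.001],"angular":[0,0,0]},{"gripper":0.01,"offset":[0,0,0.002],"angular":[0,0,0]},{"gripper":0.01,"offset":[0,0,0.002],"angular":[0,0,0]},{"gripper":0.01,"offset":[0,0,0.002],"angular":[0,0,0]},{"gripper":0.01,"offset":[0,0,0],"angular":[0,0,0]}]'
```

```text
clock: 16.27
tcp_pos: [0.4956, -0.2989, 0.1511]
tool_rot: [0.0, 1.0, 0.0, -0.0]
ft_force: [-0.1, 0.9, -1.9]
grip_width: 0.0205
grip_force: 59.0
```

```bash
python3 -m handwheel '[{"gripper":0.01,"offset":[0,0,0.003],"angular":[0,0,0]},{"gripper":0.01,"offset":[0,0,0.003],"angular":[0,0,0]},{"gripper":0.01,"offset":[0,0,0.003],"angular":[0,0,0]},{"gripper":0.01,"offset":[0,0,0.003],"angular":[0,0,0]},{"gripper":0.01,"offset":[0,0,0.003],"angular":[0,0,0]},{"gripper":0.01,"offset":[0,0,0],"angular":[0,0,0]}]'
```

```text
clock: 16.77
tcp_pos: [0.4954, -0.2988, 0.1357]
tool_rot: [0.0, 1.0, 0.0, -0.001]
ft_force: [0.2, -0.3, -2.0]
grip_width: 0.0208
grip_force: 59.0
```

```bash
python3 -m handwheel '[{"gripper":0.01,"offset":[0,0,0.002],"angular":[0,0,0]},{"gripper":0.01,"offset":[0,0,0.002],"angular":[0,0,0]},{"gripper":0.01,"offset":[0,0,0.002],"angular":[0,0,0]},{"gripper":0.01,"offset":[0,0,0.001],"angular":[0,0,0]},{"gripper":0.01,"offset":[0,0,0.0008],"angular":[0,0,0]},{"gripper":0.01,"offset":[0,0,0],"angular":[0,0,0]}]'
```

```text
clock: 17.27
tcp_pos: [0.4958, -0.299, 0.1287]
tool_rot: [0.0, 1.0, 0.0, -0.0]
ft_force: [-0.3, -0.3, -1.3]
grip_width: 0.0203
grip_force: 59.0
```

```bash
python3 -m handwheel '[{"gripper":0.03,"offset":[0,0,0],"angular":[0,0,0]},{"gripper":0.04,"offset":[0,0,0],"angular":[0,0,0]},{"gripper":0.085,"offset":[0,0,0],"angular":[0,0,0]},{"gripper":0.085,"offset":[0,0,0],"angular":[0,0,0]},{"gripper":0.085,"offset":[0,0,0],"angular":[0,0,0]},{"gripper":0.085,"offset":[0,0,0],"angular":[0,0,0]},{"gripper":0.085,"offset":[0,0,0],"angular":[0,0,0]},{"gripper":0.085,"offset":[0,0,0],"angular":[0,0,0]}]'
```

```text
clock: 17.93
tcp_pos: [0.4959, -0.2991, 0.1289]
tool_rot: [0.0, 1.0, -0.0, 0.0]
ft_force: [-0.5, 0.5, -0.1]
grip_width: 0.0849
grip_force: 0.0
```

```bash
python3 -m handwheel '[{"gripper":0.085,"offset":[0,0,-0.015],"angular":[0,0,0]},{"gripper":0.085,"offset":[0,0,-0.03],"angular":[0,0,0]},{"gripper":0.085,"offset":[0,0,-0.03],"angular":[0,0,0]},{"gripper":0.085,"offset":[0,0,-0.03],"angular":[0,0,0]},{"gripper":0.085,"offset":[0,0.02,0],"angular":[0,0,0]},{"gripper":0.085,"offset":[0.0015,0.037,0],"angular":[0,0,0]},{"gripper":0.085,"offset":[0.0015,0.037,0],"angular":[0,0,0]},{"gripper":0.085,"offset":[0.0015,0.037,0],"angular":[0,0,0]},{"gripper":0.085,"offset":[0.0015,0.037,0],"angular":[0,0,0]},{"gripper":0.085,"offset":[0.0015,0.037,0],"angular":[0,0,0]},{"gripper":0.085,"offset":[0.0015,0.037,0],"angular":[0,0,0]},{"gripper":0.085,"offset":[0.0015,0.037,0],"angular":[0,0,0]}]'
python3 -m handwheel '[{"gripper":0.085,"offset":[0.0015,0.037,0],"angular":[0,0,0]},{"gripper":0.085,"offset":[0.0015,0.037,0],"angular":[0,0,0]},{"gripper":0.085,"offset":[0.0015,0.037,0],"angular":[0,0,0]},{"gripper":0.085,"offset":[0.0015,0.037,0],"angular":[0,0,0]},{"gripper":0.085,"offset":[0.0015,0.037,0],"angular":[0,0,0]},{"gripper":0.085,"offset":[0.0015,0.037,0],"angular":[0,0,0]},{"gripper":0.085,"offset":[0.0015,0.037,0],"angular":[0,0,0]},{"gripper":0.085,"offset":[0.0015,0.037,0],"angular":[0,0,0]},{"gripper":0.085,"offset":[0.001,0.023,0],"angular":[0,0,0]},{"gripper":0.085,"offset":[0,0,0],"angular":[0,0,0]},{"gripper":0.085,"offset":[0,0,0],"angular":[0,0,0]},{"gripper":0.085,"offset":[0,0,0],"angular":[0,0,0]}]'
python3 - <<'E'
from h import *
import cv2,json
o=arm.observe();w=vision.grab_frame("wrist");s=vision.grab_frame("side")
f=lambda i,x,y,W,H:cv2.resize(i[y:y+H,x:x+W],(W*3,H*3),interpolation=cv2.INTER_CUBIC)
cv2.imwrite("pics/rk.png",np.hstack([f(w,180,120,150,160),f(s,270,240,60,160)[:480]]))
print(o["tcp_pos"],o["tool_rot"])
for X in([.4725,.2985,.087],[.537,.2985,.063],[.4725,.2985,.025]):print(proj("wrist",X,o))
json.dump({k:list(o[k]) for k in("tcp_pos","tool_rot")},open("wk.json","w"))
E
```

```text
clock: 18.93
tcp_pos: [0.485, -0.0184, 0.2341]
tool_rot: [0.0, 1.0, -0.0, 0.0]
ft_force: [0.6, 0.2, -0.1]
grip_width: 0.0852
grip_force: 0.0
clock: 19.93
tcp_pos: [0.4724, 0.2984, 0.2337]
tool_rot: [-0.0, 1.0, -0.0, -0.0]
ft_force: [1.1, -0.5, -0.4]
grip_width: 0.085
grip_force: 0.0
[0.47237905 0.29841128 0.23368227] [-6.46648880e-05  9.99999915e-01 -3.70345799e-04 -1.69533264e-04]
[252.91092865 179.67245068]
[252.97436098 229.47442348]
[253.07369856 164.69427526]
```

View pics/rk.png

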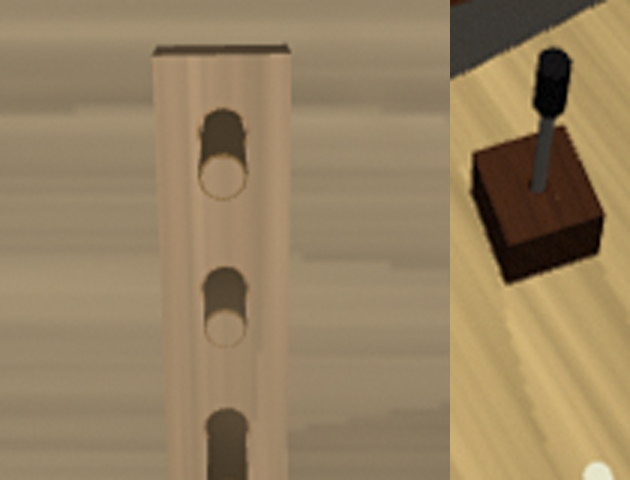

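The rod stands upright in its stand. The long pin's top is at wrist pixel (253.7,178.6), within 1 mm of the prediction, so the pin is at (0.4718, 0.299).

```bash
python3 -m handwheel '[{"gripper":0.085,"offset":[0.0006,0.0006,0.015],"angular":[0,0,0]},{"gripper":0.085,"offset":[0,0,0.027],"angular":[0,0,0]},{"gripper":0.085,"offset":[0,0,0.027],"angular":[0,0,0]},{"gripper":0.085,"offset":[0,0,0.027],"angular":[0,0,0]},{"gripper":0.085,"offset":[0,0,0.027],"angular":[0,0,0]},{"gripper":0.085,"offset":[0,0,0.027],"angular":[0,0,0]},{"gripper":0.05,"offset":[0,0,0.015],"angular":[0,0,0]},{"gripper":0.024,"offset":[0,0,0],"angular":[0,0,0]},{"gripper":0.024,"offset":[0,0,0],"angular":[0,0,0]},{"gripper":0.024,"offset":[0,0,0],"angular":[0,0,0]},{"gripper":0.024,"offset":[0,0,0],"angular":[0,0,0]},{"gripper":0.024,"offset":[0,0,0],"angular":[0,0,0]}]'
```

```text
clock: 21.03
tcp_pos: [0.4732, 0.2999, 0.0708]
tool_rot: [0.0, 1.0, 0.001, 0.001]
ft_force: [0.3, 0.7, 0.2]
grip_width: 0.0241
grip_force: 0.0
```

```bash
python3 -m handwheel '[{"gripper":0.024,"offset":[0.001,-0.0008,0.003],"angular":[0,0,0]},{"gripper":0.024,"offset":[0,0,0.0025],"angular":[0,0,0]},{"gripper":0.024,"offset":[0,0,0],"angular":[0,0,0]},{"gripper":0.01,"offset":[0,0,0],"angular":[0,0,0]},{"gripper":0.01,"offset":[0,0,0],"angular":[0,0,0]},{"gripper":0.01,"offset":[0,0,0],"angular":[0,0,0]},{"gripper":0.01,"offset":[0,0,0],"angular":[0,0,0]}]'
```

```text
clock: 21.62
tcp_pos: [0.4709, 0.2987, 0.0634]
tool_rot: [0.0, 1.0, -0.0, -0.0]
ft_force: [-0.1, 0.7, -0.5]
grip_width: 0.0143
grip_force: 58.6
```

```bash
python3 -m handwheel '[{"gripper":0.024,"offset":[0,0,0],"angular":[0,0,0]},{"gripper":0.024,"offset":[0,0,0],"angular":[0,0,0]},{"gripper":0.024,"offset":[0,0,-0.002],"angular":[0,0,0]},{"gripper":0.024,"offset":[0,0,0],"angular":[0,0,0]},{"gripper":0.024,"offset":[0,0,0],"angular":[0,0,0]},{"gripper":0.01,"offset":[0,0,0],"angular":[0,0,0]},{"gripper":0.01,"offset":[0,0,0],"angular":[0,0,0]},{"gripper":0.01,"offset":[0,0,0],"angular":[0,0,0]},{"gripper":0.01,"offset":[0,0,0],"angular":[0,0,0]}]'
```

```text
clock: 22.37
tcp_pos: [0.4712, 0.2988, 0.0657]
tool_rot: [0.0, 1.0, 0.0, 0.0]
ft_force: [-0.1, -0.1, 2.8]
grip_width: 0.0138
grip_force: 58.7
```

```bash
python3 -m handwheel '[{"gripper":0.01,"offset":[0,0,-0.005],"angular":[0,0,0]},{"gripper":0.01,"offset":[0,0,-0.01],"angular":[0,0,0]},{"gripper":0.01,"offset":[0,0,-0.02],"angular":[0,0,0]},{"gripper":0.01,"offset":[0,0,-0.02],"angular":[0,0,0]},{"gripper":0.01,"offset":[0,0,-0.02],"angular":[0,0,0]},{"gripper":0.01,"offset":[0,0,-0.015],"angular":[0,0,0]},{"gripper":0.01,"offset":[0,0,0],"angular":[0,0,0]}]'
python3 -m handwheel '[{"gripper":0.01,"offset":[-0.001,-0.015,0],"angular":[0,0,0]},{"gripper":0.01,"offset":[-0.0024,-0.034,0],"angular":[0,0,0]},{"gripper":0.01,"offset":[-0.0024,-0.035,0],"angular":[0,0,0]},{"gripper":0.01,"offset":[-0.0024,-0.035,0],"angular":[0,0,0]},{"gripper":0.01,"offset":[-0.0024,-0.035,0],"angular":[0,0,0]},{"gripper":0.01,"offset":[-0.0024,-0.035,0],"angular":[0,0,0]},{"gripper":0.01,"offset":[-0.0024,-0.035,0],"angular":[0,0,0]},{"gripper":0.01,"offset":[-0.0024,-0.034,0],"angular":[0,0,0]},{"gripper":0.01,"offset":[-0.0015,-0.026,0],"angular":[0,0,0]},{"gripper":0.01,"offset":[-0.0009,-0.015,0],"angular":[0,0,0]},{"gripper":0.01,"offset":[0,0,0],"angular":[0,0,0]},{"gripper":0.01,"offset":[0,0,0],"angular":[0,0,0]}]'
python3 -m handwheel '[{"gripper":0.01,"offset":[0,0,0],"angular":[0,0,0]},{"gripper":0.01,"offset":[0,0,0],"angular":[0,0,0]}]'
python3 - <<'E'
from h import *
import cv2,json
o=arm.observe();w=vision.grab_frame("wrist");s=vision.grab_frame("side");t=vision.grab_frame("top")
for n,i in(("w",w),("s",s),("t",t)):cv2.imwrite(f"pics/p_{n}.png",i)
f=lambda i,x,y,W,H:cv2.resize(i[y:y+H,x:x+W],(W*5,H*5),interpolation=cv2.INTER_CUBIC)
cv2.imwrite("pics/pin.png",np.hstack([f(w,210,160,80,100),f(s,205,160,70,100)]))
print(o["tcp_pos"],o["tool_rot"])
f=o["tcp_pos"]-[0,0,.0557]
for n in("wrist","side"):print(proj(n,[.4915,.0003,.074],o),proj(n,f,o),proj(n,f+[-.008,0,0],o))
json.dump({k:list(o[k]) for k in("tcp_pos","tool_rot")},open("wp.json","w"))
E
```

```text
clock: 22.95
tcp_pos: [0.4731, 0.2998, 0.1599]
tool_rot: [0.0, 1.0, 0.001, 0.003]
ft_force: [0.7, 0.3, -1.2]
grip_width: 0.0139
grip_force: 58.6
clock: 23.95
tcp_pos: [0.4905, -0.0007, 0.1547]
tool_rot: [0.001, 1.0, 0.0, -0.001]
ft_force: [-0.7, 1.3, -1.4]
grip_width: 0.0139
grip_force: 58.8
clock: 24.12
tcp_pos: [0.4907, 0.0008, 0.155]
tool_rot: [-0.0, 1.0, 0.0, -0.0]
ft_force: [-0.1, -0.8, -1.3]
grip_width: 0.0137
grip_force: 58.8
[0.49066372 0.00079499 0.1549978 ] [-4.89233730e-04  9.99999777e-01  2.44454266e-04 -3.82578547e-04]
[251.75846113 204.43191889] [252.27786159 216.23786787] [252.28063143 205.46261969]
[231.23212634 200.73045566] [230.28527313 193.18203423] [227.40550883 194.24392077]
```

View pics/pin.png

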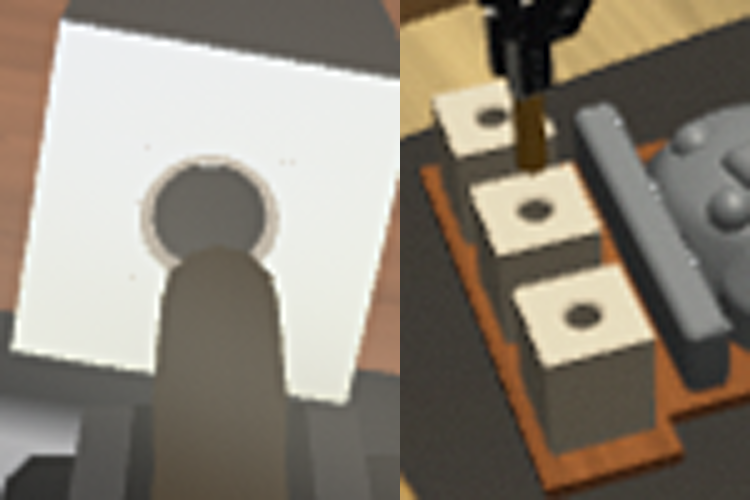

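```bash
python3 - <<'E'
from h import *
import json
o=json.load(open("wp.json"))
k=lambda x,y:(210+x/5-.4,160+y/5-.4)
c=at("wrist",*k(210.5,215),.074,o); l=at("wrist",*k(140,215),.074,o); r=at("wrist",*k(281,215),.074,o); t=at("wrist",*k(210,154),.074,o)
print("ring l,r",l[:2],r[:2],"top",t[:2],"-> centre x",t[0]+.01075)
ti=at("wrist",*k(210,165),.072,o);print("inner top",ti[:2],ti[0]+.00875)
f=at("wrist",*k(219,247),.0993,o);print("foot edge",f[:2],"centre x r=6.5..7.5",f[0]+.0065,f[0]+.0075)
# pin sides at mid heights
print(at("wrist",*k(220,330),.1093,o)[:2])
E
```

```text
ring l,r [ 0.49000874 -0.01060202] [0.48997607 0.01111284] top [4.80104733e-01 1.82988124e-04] -> centre x 0.49085473299667476
inner top [4.82541047e-01 1.70280980e-04] 0.49129104692759024
foot edge [0.48526695 0.00156609] centre x r=6.5..7.5 0.4917669459181035 0.4927669459181035
[0.49318463 0.00171358]
```

The crop shows the bore ring centred at wrist pixel (251.7, about 203) and the pin foot about 1.4 mm off in y and 0.7 mm in x. I'll correct that and go down slowly.

```bash
python3 -m handwheel '[{"gripper":0.01,"offset":[0.0007,-0.0014,0.004],"angular":[0,0,0]},{"gripper":0.01,"offset":[0,0,0.008],"angular":[0,0,0]},{"gripper":0.01,"offset":[0,0,0.008],"angular":[0,0,0]},{"gripper":0.01,"offset":[0,0,0],"angular":[0,0,0]},{"gripper":0.01,"offset":[0,0,0],"angular":[0,0,0]},{"gripper":0.01,"offset":[0,0,0],"angular":[0,0,0]}]'
python3 -m handwheel '[{"gripper":0.01,"offset":[0,0,0.001],"angular":[0,0,0]},{"gripper":0.01,"offset":[0,0,0.001],"angular":[0,0,0]},{"gripper":0.01,"offset":[0,0,0],"angular":[0,0,0]}]'
```

```text
clock: 24.77
tcp_pos: [0.4902, -0.0017, 0.1351]
tool_rot: [0.0, 1.0, 0.0, -0.0]
ft_force: [0.1, -0.4, -1.6]
grip_width: 0.0141
grip_force: 58.8
clock: 25.02
tcp_pos: [0.4904, -0.0017, 0.1335]
tool_rot: [0.0, 1.0, -0.0, 0.0]
ft_force: [0.0, 0.1, -0.7]
grip_width: 0.0137
grip_force: 58.8
```

```bash
python3 -m handwheel '[{"gripper":0.01,"offset":[0,0,0.001],"angular":[0,0,0]},{"gripper":0.01,"offset":[0,0,0.001],"angular":[0,0,0]},{"gripper":0.01,"offset":[0,0,0],"angular":[0,0,0]}]'
```

```text
clock: 25.27
tcp_pos: [0.4902, -0.0017, 0.1312]
tool_rot: [0.0, 1.0, 0.0, -0.0]
ft_force: [-0.3, 0.4, -1.2]
grip_width: 0.0139
grip_force: 58.8
```

```bash
python3 -m handwheel '[{"gripper":0.01,"offset":[0,0,0.001],"angular":[0,0,0]},{"gripper":0.01,"offset":[0,0,0],"angular":[0,0,0]}]'
```

```text
clock: 25.43
tcp_pos: [0.4902, -0.0017, 0.1302]
tool_rot: [0.0, 1.0, 0.0, -0.0]
ft_force: [-0.6, -0.6, -2.1]
grip_width: 0.0139
grip_force: 58.8
```

```bash
python3 -m handwheel '[{"gripper":0.01,"offset":[0,0,0.001],"angular":[0,0,0]},{"gripper":0.01,"offset":[0,0,0],"angular":[0,0,0]}]'
```

```text
clock: 25.6
tcp_pos: [0.4902, -0.0017, 0.1292]
tool_rot: [0.0, 1.0, 0.0, -0.0]
ft_force: [-0.5, -0.8, -1.1]
grip_width: 0.0141
grip_force: 58.8
```

```bash
python3 -m handwheel '[{"gripper":0.01,"offset":[0,0.001,0],"angular":[0,0,0]},{"gripper":0.01,"offset":[0,0,0.0008],"angular":[0,0,0]},{"gripper":0.01,"offset":[0,0,0],"angular":[0,0,0]}]'
```

```text
clock: 25.85
tcp_pos: [0.4903, -0.0006, 0.1285]
tool_rot: [0.0, 1.0, 0.0, -0.0]
ft_force: [0.0, 0.3, -1.8]
grip_width: 0.0137
grip_force: 58.8
```

```bash
python3 -m handwheel '[{"gripper":0.01,"offset":[0,0,0.0008],"angular":[0,0,0]},{"gripper":0.01,"offset":[0,0,0],"angular":[0,0,0]}]'
```

```text
clock: 26.02
tcp_pos: [0.4902, -0.0007, 0.1277]
tool_rot: [0.0, 1.0, 0.0, -0.0]
ft_force: [0.7, 0.1, -0.8]
grip_width: 0.0139
grip_force: 58.8
```

```bash
python3 -m handwheel '[{"gripper":0.01,"offset":[0,0,0.0008],"angular":[0,0,0]},{"gripper":0.01,"offset":[0,0,0],"angular":[0,0,0]}]'
```

```text
clock: 26.18
tcp_pos: [0.4902, -0.0007, 0.1268]
tool_rot: [0.0, 1.0, 0.0, -0.0]
ft_force: [0.2, 0.1, -1.0]
grip_width: 0.0139
grip_force: 58.8
```

```bash
python3 -m handwheel '[{"gripper":0.01,"offset":[0,0,0.0008],"angular":[0,0,0]},{"gripper":0.01,"offset":[0,0,0],"angular":[0,0,0]}]'
```

```text
clock: 26.35
tcp_pos: [0.4902, -0.0007, 0.126]
tool_rot: [0.0, 1.0, 0.0, -0.0]
ft_force: [-0.8, 0.3, -1.0]
grip_width: 0.0136
grip_force: 58.8
```

```bash
python3 -m handwheel '[{"gripper":0.01,"offset":[0,0,0.0008],"angular":[0,0,0]},{"gripper":0.01,"offset":[0,0,0.0008],"angular":[0,0,0]},{"gripper":0.01,"offset":[0,0,0],"angular":[0,0,0]}]'
```

```text
clock: 26.6
tcp_pos: [0.4902, -0.0007, 0.1244]
tool_rot: [0.0, 1.0, 0.0, -0.0]
ft_force: [-0.2, 0.8, -1.4]
grip_width: 0.0138
grip_force: 58.8
```

```bash
python3 -m handwheel '[{"gripper":0.01,"offset":[0,0,0.0008],"angular":[0,0,0]},{"gripper":0.01,"offset":[0,0,0.0008],"angular":[0,0,0]},{"gripper":0.01,"offset":[0,0,0],"angular":[0,0,0]}]'
```

```text
clock: 26.85
tcp_pos: [0.4902, -0.0007, 0.1228]
tool_rot: [0.0, 1.0, 0.0, -0.0]
ft_force: [0.8, 0.3, -1.8]
grip_width: 0.0138
grip_force: 58.8
```

```bash
python3 -m handwheel '[{"gripper":0.01,"offset":[0,0,0.0012],"angular":[0,0,0]},{"gripper":0.01,"offset":[0,0,0.0012],"angular":[0,0,0]},{"gripper":0.01,"offset":[0,0,0.0012],"angular":[0,0,0]},{"gripper":0.01,"offset":[0,0,0],"angular":[0,0,0]}]'
```

```text
clock: 27.18
tcp_pos: [0.4901, -0.0007, 0.119]
tool_rot: [0.0, 1.0, 0.0, -0.0]
ft_force: [-0.5, 0.1, -2.4]
grip_width: 0.0136
grip_force: 58.8
```

The pin is well inside the bore (foot about 0.063) with no side load, so I'll go on at up to 20 mm/s to just above the bottom (TCP about 0.0777).

```bash
python3 -m handwheel '[{"gripper":0.01,"offset":[0,0,0.0016],"angular":[0,0,0]},{"gripper":0.01,"offset":[0,0,0.0016],"angular":[0,0,0]},{"gripper":0.01,"offset":[0,0,0.0016],"angular":[0,0,0]},{"gripper":0.01,"offset":[0,0,0.0016],"angular":[0,0,0]},{"gripper":0.01,"offset":[0,0,0.0016],"angular":[0,0,0]},{"gripper":0.01,"offset":[0,0,0],"angular":[0,0,0]}]'
```

```text
clock: 27.68
tcp_pos: [0.49, -0.0007, 0.111]
tool_rot: [0.0, 1.0, 0.0, -0.0]
ft_force: [-0.2, 0.6, -0.6]
grip_width: 0.0138
grip_force: 58.8
```

```bash
python3 -m handwheel '[{"gripper":0.01,"offset":[0,0,0.0016],"angular":[0,0,0]},{"gripper":0.01,"offset":[0,0,0.0016],"angular":[0,0,0]},{"gripper":0.01,"offset":[0,0,0.0016],"angular":[0,0,0]},{"gripper":0.01,"offset":[0,0,0.0016],"angular":[0,0,0]},{"gripper":0.01,"offset":[0,0,0.0016],"angular":[0,0,0]},{"gripper":0.01,"offset":[0,0,0.0016],"angular":[0,0,0]},{"gripper":0.01,"offset":[0,0,0],"angular":[0,0,0]}]'
```

```text
clock: 28.27
tcp_pos: [0.49, -0.0007, 0.1014]
tool_rot: [0.0, 1.0, 0.0, -0.0]
ft_force: [-0.6, -0.1, -0.9]
grip_width: 0.0141
grip_force: 58.8
```

```bash
python3 -m handwheel '[{"gripper":0.01,"offset":[0,0,0.0016],"angular":[0,0,0]},{"gripper":0.01,"offset":[0,0,0.0016],"angular":[0,0,0]},{"gripper":0.01,"offset":[0,0,0.0016],"angular":[0,0,0]},{"gripper":0.01,"offset":[0,0,0.0016],"angular":[0,0,0]},{"gripper":0.01,"offset":[0,0,0.0016],"angular":[0,0,0]},{"gripper":0.01,"offset":[0,0,0.0016],"angular":[0,0,0]},{"gripper":0.01,"offset":[0,0,0],"angular":[0,0,0]}]'
```

```text
clock: 28.85
tcp_pos: [0.49, -0.0006, 0.0918]
tool_rot: [0.0, 1.0, 0.0, -0.0]
ft_force: [-0.4, -0.1, -2.1]
grip_width: 0.0137
grip_force: 58.8
```

```bash
python3 -m handwheel '[{"gripper":0.01,"offset":[0,0,0.0016],"angular":[0,0,0]},{"gripper":0.01,"offset":[0,0,0.0016],"angular":[0,0,0]},{"gripper":0.01,"offset":[0,0,0.0016],"angular":[0,0,0]},{"gripper":0.01,"offset":[0,0,0.0016],"angular":[0,0,0]},{"gripper":0.01,"offset":[0,0,0.0016],"angular":[0,0,0]},{"gripper":0.01,"offset":[0,0,0.0016],"angular":[0,0,0]},{"gripper":0.01,"offset":[0,0,0],"angular":[0,0,0]}]'
```

```text
clock: 29.43
tcp_pos: [0.49, -0.0007, 0.0821]
tool_rot: [0.0, 1.0, 0.0, -0.0]
ft_force: [-0.7, -0.9, -1.3]
grip_width: 0.0136
grip_force: 58.8
```

```bash
python3 -m handwheel '[{"gripper":0.01,"offset":[0,0,0.0008],"angular":[0,0,0]},{"gripper":0.01,"offset":[0,0,0.0008],"angular":[0,0,0]},{"gripper":0.01,"offset":[0,0,0],"angular":[0,0,0]}]'
```

```text
clock: 29.68
tcp_pos: [0.4903, -0.0007, 0.0809]
tool_rot: [0.0, 1.0, 0.0, -0.0]
ft_force: [0.9, -0.2, -1.5]
grip_width: 0.014
grip_force: 58.8
```

```bash
python3 -m handwheel '[{"gripper":0.01,"offset":[0,0,0.0008],"angular":[0,0,0]},{"gripper":0.01,"offset":[0,0,0],"angular":[0,0,0]}]'
```

```text
clock: 29.85
tcp_pos: [0.4903, -0.0007, 0.0801]
tool_rot: [0.0, 1.0, 0.0, -0.0]
ft_force: [0.1, 0.6, -0.8]
grip_width: 0.0142
grip_force: 58.8
```

```bash
python3 -m handwheel '[{"gripper":0.01,"offset":[0,0,0.0006],"angular":[0,0,0]},{"gripper":0.01,"offset":[0,0,0],"angular":[0,0,0]}]'
```

```text
clock: 30.02
tcp_pos: [0.4903, -0.0007, 0.0795]
tool_rot: [0.0, 1.0, 0.0, -0.0]
ft_force: [0.6, -0.5, -1.1]
grip_width: 0.0139
grip_force: 58.8
```

```bash
python3 -m handwheel '[{"gripper":0.01,"offset":[0,0,0.0008],"angular":[0,0,0]},{"gripper":0.01,"offset":[0,0,0],"angular":[0,0,0]}]'
```

```text
clock: 30.18
tcp_pos: [0.4902, -0.0007, 0.0787]
tool_rot: [0.0, 1.0, 0.0, -0.0]
ft_force: [0.3, -0.3, -1.5]
grip_width: 0.0138
grip_force: 58.8
```

```bash
python3 -m handwheel '[{"gripper":0.01,"offset":[0,0,0.0006],"angular":[0,0,0]},{"gripper":0.01,"offset":[0,0,0],"angular":[0,0,0]}]'
```

```text
clock: 30.35
tcp_pos: [0.4903, -0.0007, 0.0781]
tool_rot: [0.0, 1.0, 0.0, -0.0]
ft_force: [-0.6, 0.4, -0.7]
grip_width: 0.0133
grip_force: 58.8
```

```bash
python3 -m handwheel '[{"gripper":0.01,"offset":[0,0,0.0006],"angular":[0,0,0]},{"gripper":0.01,"offset":[0,0,0],"angular":[0,0,0]}]'
```

```text
clock: 30.52
tcp_pos: [0.4905, -0.0007, 0.0778]
tool_rot: [0.0, 1.0, -0.0, 0.0]
ft_force: [0.7, 0.7, -1.0]
grip_width: 0.0138
grip_force: 58.9
```

```bash
python3 -m handwheel '[{"gripper":0.01,"offset":[0,0,0.0006],"angular":[0,0,0]},{"gripper":0.01,"offset":[0,0,0],"angular":[0,0,0]},{"gripper":0.01,"offset":[0,0,0],"angular":[0,0,0]}]'
```

```text
clock: 30.77
tcp_pos: [0.4907, -0.0008, 0.0777]
tool_rot: [0.0, 1.0, -0.0, 0.0]
ft_force: [-2.8, 0.1, 5.0]
grip_width: 0.0136
grip_force: 59.6
```

Home at TCP 0.0777, exactly as predicted. Release and lift off.

```bash
python3 -m handwheel '[{"gripper":0.02,"offset":[0,0,0],"angular":[0,0,0]},{"gripper":0.03,"offset":[0,0,0],"angular":[0,0,0]},{"gripper":0.045,"offset":[0,0,0],"angular":[0,0,0]},{"gripper":0.045,"offset":[0,0,0],"angular":[0,0,0]},{"gripper":0.045,"offset":[0,0,0],"angular":[0,0,0]},{"gripper":0.045,"offset":[0,0,-0.01],"angular":[0,0,0]},{"gripper":0.045,"offset":[0,0,-0.02],"angular":[0,0,0]},{"gripper":0.045,"offset":[0,0,-0.03],"angular":[0,0,0]},{"gripper":0.045,"offset":[0,0,-0.03],"angular":[0,0,0]},{"gripper":0.045,"offset":[0,0,-0.03],"angular":[0,0,0]},{"gripper":0.045,"offset":[0,0,-0.02],"angular":[0,0,0]},{"gripper":0.045,"offset":[0,0,0],"angular":[0,0,0]}]'
python3 - <<'E'
from h import *
import cv2
w=vision.grab_frame("wrist");s=vision.grab_frame("side")
f=lambda i,x,y,W,H:cv2.resize(i[y:y+H,x:x+W],(W*2,H*2),interpolation=cv2.INTER_CUBIC)
cv2.imwrite("pics/end.png",np.hstack([f(w,170,100,160,220),f(s,150,100,190,220)]))
E
```

```text
clock: 31.77
tcp_pos: [0.4934, -0.0012, 0.2235]
tool_rot: [0.0, 1.0, -0.001, 0.005]
ft_force: [1.3, 0.0, 1.9]
grip_width: 0.0452
grip_force: 0.0
```

View pics/end.png

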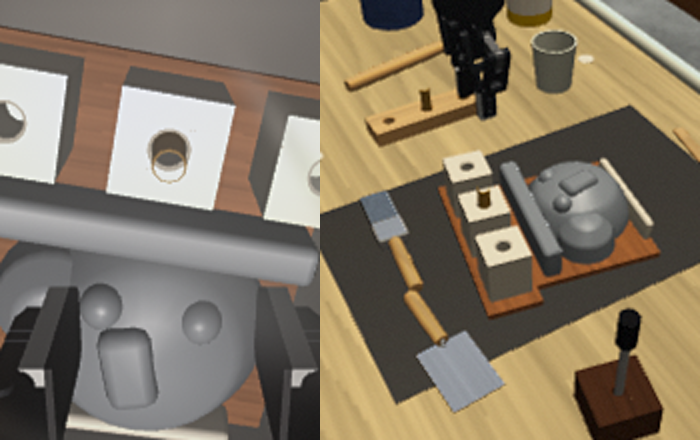

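The pin stands upright in the middle bore (crop position about (168,160)), the rod stands in its stand, and the gripper is clear of everything.

```bash
python3 -c "
from rig import job; print(job.finish_job())"
```

```text
the job is handed in; nothing more can be done
None
```

The rod found the middle bore 52 mm deep, so I lowered the long 77 mm pin fully home there; the rod is back upright in its stand, and the job is handed in (no verdict was shown).

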